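# Wedge the cupboard door shut

## Robot

A 6-joint arm with a two-finger parallel gripper is mounted at the origin on a cart in front of the work surface, level with it; the furniture and walls round the work are solid. World frame = base frame: x ahead of the robot, y to its left, z up, the work surface at z = 0. Lengths are in m, angles in rad, forces in N, time in s.
With the tool pointing down it reaches from about 0.375 to 0.9 m from the base axis. Payload 3.1 kg.
Tool frame: the origin (TCP) lies at the centre of the arm's flange, where the gripper is bolted on; the fingertips stand 182 mm ahead of it and the grasp point (between the pads) lies 164 mm ahead of it; z points along the fingers, y is the line along which they close (so a half turn about z gives the same grasp; the last joint's range is limited). The gripper opens to 87 mm and grips with 3 to 60 N. Pads are 19 mm wide; open, the fingers measure 117 mm over their backs; the gripper's body (75 mm by 190 mm) begins 51 mm behind the grasp point.
Start: joints at [-1.446, 0.527, 1.433, -0, 1.181, -0.178], TCP at [0.186, -0.597, 0.405] pointing down, gripper open.
Joint ranges: [-3.08, 3.08], [-0.75, 2.2], [0.22, 2.44], [-1.43, 4.57], [0, 2.65], [-2.85, 2.85]. Speed limits (rad/s): [2.79, 2.79, 3.14, 3.14, 3.14, 3.14].

## Interface

Orientations are given as a unit quaternion [x, y, z, w].
In Python, from rig import * gives the robot as it stands.
- The arm moves only by the tool move_arm, never from a script. Its argument "commands" is a list that holds one entry, the list of rows, each a list of 6 numbers: the shift along the tool's x, y, z in units of 40 mm (1.0 is 40 mm), then the turn, a rotation vector about the tool's x, y, z in rad. A call has 1 to 12 rows; each row is the pose to reach, as a shift and turn from the pose commanded when the call began, along the tool's axes at that moment; what a row does not reach only later rows make up. A row lasts 1/8 s, in which the tool goes at most 62.5 mm and 10.7 degrees, less where a joint would pass 70% of its speed; a pose out of reach is approached as far as the arm can. A call with a gripper value outside its range is refused whole. "claw" is the closure, from -1 (fully open) to 1 (shut), so that 0 is half open, set as the call begins (left out, the last holds). The fingers move at their own pace and stop on an object; "squeeze" is the grip in N (left out, the last holds). Time passes only in rows, so rows that repeat a pose let the fingers close. It gives the time, the measured TCP pose, the force, the opening and the grip force at its end, in the units of the state.
- get_obs(): the state, without advancing time (a new reading comes with each control period).
- camera(name): name is "scene" or "top"; returns a dict with "pixels" (400x640x3 uint8, blue, green, red), "range_z" (400x640 float32, m along the optical axis (not along the pixel's ray), 0 where there is no reading), "camera_matrix" (3x3 intrinsics, pixels), "extrinsics" (4x4, takes a point from world to camera coordinates). Camera axes: x right, y up, looking along -z (the intrinsics and any distortion apply to the point x, -y, -z); pixel columns grow to the right and rows downward; lengths in m; the calibration is good to about 2 mm. A picture is of the moment at which its call begins.
- hand_in(): hands the job in; it is judged then, once.
The state is a dict: "time": time; "q": joint angles; "joint_velocities": joint speeds; "joint_torque": joint torques, N m; "position": TCP position; "tool_rot": TCP orientation; "ft_force": force on the tool from outside, world axes, zero at the start; "moment": the same for the moment, N m; "grip_width": finger opening in m; "grip_force": force on a finger pad.
Only numpy, scipy, OpenCV 4.12 (cv2) and the standard library are available. Lean on these libraries where they do the work, as an engineer would, in place of code of your own. Each camera call takes 0.05 s, during which the arm holds its last target. There are 200 camera calls.

## Task

The catch of the little wooden cupboard on the worktop has failed and its door keeps springing ajar. Pick up the wooden door wedge, push the door fully shut with it and drive the wedge, thin end first and flat on the worktop, under the bottom edge of the door in the half away from the hinge until it jams hard enough to take the door's weight and the door stays shut by itself. Do not disturb the jar, the pot and the things on top of the cupboard.

Things in the scene. Friction and masses are not known exactly. Their poses are not given: they have to be found in the camera images.
- cupboard: Small fixed wooden cupboard, 240 wide, 208 mm high. Origin: centre of its underside, level with the worktop to within 3 mm (adjustable feet: differs from run to run). x points into the cupboard, away from the door, y to its left, z up. Shut, the door's front face is at x = -64 mm. Open underneath, 20 mm high; feet 18 mm across at y = +/-108 mm, x = 0 and +38 mm.
- top_edge (a point): Middle of the front lower edge of the cupboard's 270 mm wide, 18 mm thick top board (cupboard frame: x = -140, y = 0, z = 190 mm). It juts out 76 mm over the shut door, so a tool working at the foot of the door must lean, its upper end back towards the robot. Axes as the cupboard's.
- door_foot (a point): Point on the bottom front edge of the door where it is when shut and not lifted, in its free half (cupboard frame: x = -64, y = -60, z = 13 mm); axes as the cupboard's, and it stays put when the door swings. The door is 14 mm thick, spans y = -102 to +116 mm, bottom edge straight and level. A knob stands 24 mm out from it at y = -84, z = 125 mm.
- door (a joint): Door angle, rad: 0 fully shut (rigid stop), growing as its free right edge swings out towards the robot about the hinge at the left (cupboard frame x = -57, y = +121 mm). A spring (0.7 N m/rad, at rest at 0.28 rad) with a little friction keeps it ajar; at the free half about 1 to 1.5 N push it shut.
- door_lift (a joint): How far the door has ridden up on its loose hinge pins, m: 0 hanging down, rigid stop at 0.004. The door weighs 0.45 kg and a spring of 900 N/m presses it down too: lifting it 2 mm takes about 6 N straight up, and pushing the wedge in that far about 8 to 17 N (more if the wedge is pressed down).
- wedge: Loose pale wooden door wedge, 110 long, 38 wide, 90 g, lying flat. Origin: centre of its underside; x points to its thin end, z up. The thin nose at x = +55 is 5 mm high; its top rises evenly to 24 mm at x = -19 (a slope of 14.4 degrees); behind it, x = -19 to -55, is a square heel 42 mm high with upright sides, 38 mm apart: the place to grip it.
- wedge_heel (a point): Middle of the wedge's heel (wedge frame x = -37, z = +21 mm).
- wedge_nose (a point): Middle of the wedge's thin end, on its underside (wedge frame x = +55 mm). When jammed it lies some 20 to 55 mm behind the door's front face, depending on the cupboard's height.
- jam_jar: Bystander: glass jar with a green lid, 62 across, 86 mm high, to the left of the cupboard. Origin: centre of its underside.
- olive_pot: Bystander: small olive-coloured pot, 53 across, 53 mm high, to the right of the cupboard. Origin: centre of its underside.
- spice_jar: Bystander: spice jar with a dark cap, 41 across, 105 mm high, standing on top of the cupboard. Origin: centre of its underside.
- lemon: Bystander: lemon, 78 x 55 x 56 mm, lying on top of the cupboard. Origin: centre of its underside.

How it is judged:
By the outcome, as a careful person would: the job done as asked, in the order asked, and still so for the second after the job is handed in, with the robot touching nothing.
It also fails if it takes over 59 s, if anything falls off the work surface, if the arm or the gripper's body presses on something with over 40 N, if the wrist force passes 120 N, or if a joint passes its speed limit or range.

## Working session

There is one attempt and no reset: what is moved stays moved. The work goes in short steps, Python scripts to look and compute and a tool call to move; the robot and the scene stay as the last step left them, time stands still between calls to the robot, and variables do not carry over. Pictures are saved under pics/ and viewed, at most 10 in all, crops included, and the job is handed in when it is done.

Besides the shell and the picture viewer there is one more tool, called after "Emit:" as name([rows], argument=value, ...), one row to a line, values as JSON. move_arm: Moves the arm, as the interface text tells. Its arguments: {"type":"object","properties":{"commands":{"type":"array","items":{"type":"array","items":{"type":"array","items":{"type":"number"}}}},"claw":{"type":"number"},"squeeze":{"type":"number"}},"required":["commands"]}

```bash
mkdir -p pics
cat > h.py <<'E'
from rig import *
import numpy as np, cv2
from scipy.spatial.transform import Rotation as R
def cloud(c):
    K=c["camera_matrix"];E=c["extrinsics"];z=c["range_z"]
    v,u=np.mgrid[0:400,0:640]
    P=np.stack([(u-K[0,2])/K[0,0]*z,-(v-K[1,2])/K[1,1]*z,-z],-1)
    W=(P-E[:3,3])@E[:3,:3]
    W[z<=0]=np.nan
    return W
E
python3 - <<'E'
from h import *
for n in("scene","top"):
    c=camera(n);cv2.imwrite(f"pics/{n}0.png",c["pixels"]);np.savez(f"{n}0.npz",**c)
    print(n,c["camera_matrix"].tolist(),np.linalg.inv(c["extrinsics"]).round(3).tolist(),[k for k in c])
o=get_obs();print(o)
E
```

```text
scene [[442.5456327167012, 0.0, 323.01053680045953], [0.0, 442.5456327167012, 195.09527237697336], [0.0, 0.0, 1.0]] [[-0.025, 0.512, -0.859, -0.38], [-1.0, -0.019, 0.018, 0.02], [-0.007, 0.859, 0.512, 0.728], [0.0, 0.0, 0.0, 1.0]] ['pixels', 'range_z', 'camera_matrix', 'extrinsics']
top [[509.3355484101686, 0.0, 312.02217860395643], [0.0, 509.3355484101686, 193.13652773927666], [0.0, 0.0, 1.0]] [[0.31, 0.766, -0.563, -0.306], [-0.951, 0.26, -0.171, -0.257], [0.016, 0.589, 0.808, 1.442], [0.0, 0.0, 0.0, 1.0]] ['pixels', 'range_z', 'camera_matrix', 'extrinsics']
{'time': 0.1, 'q': array([-1.44650654e+00,  5.28385665e-01,  1.43380758e+00, -3.24308559e-05,
        1.18140695e+00, -1.78513991e-01]), 'joint_velocities': array([-3.76429208e-04, -1.78468381e-03, -3.86905594e-03,  1.03454465e-03,
        8.83857334e-05,  4.14660394e-04]), 'joint_torque': array([-6.19305756e-04, -4.40988028e+01, -1.77148694e+01,  6.34294865e-02,
        5.34098712e-02, -4.81111965e-05]), 'position': array([ 0.18634921, -0.59623605,  0.40385084]), 'tool_rot': array([ 9.88559181e-01,  1.50830159e-01,  1.22212682e-05, -1.00381314e-03]), 'ft_force': array([-1.09637052,  0.35487731,  1.02138213]), 'moment': array([ 0.0580124 ,  0.01573752, -0.02177591]), 'grip_force': 0.0, 'grip_width': 0.0868796656636333}
```

View pics/scene0.png

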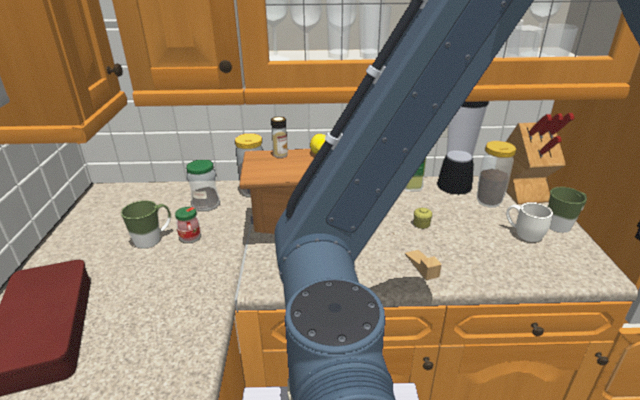

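View pics/top0.png

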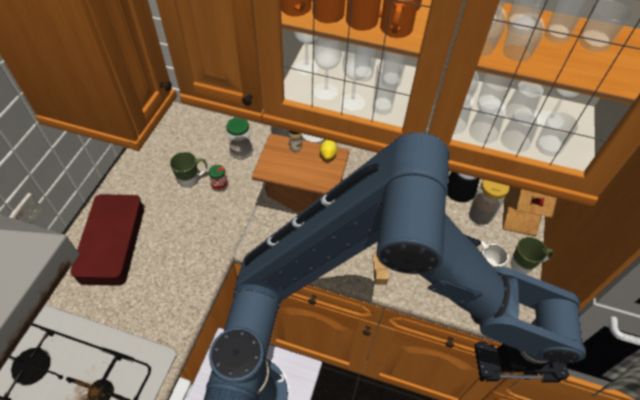

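The scene view shows the wedge at about (425,262), with its heel at (432,268), the cupboard top at (280,165), the pot at (424,217) and the jar at (188,225). The arm hides part of the cupboard. I'll measure from the depth images.

```bash
cat > m.py <<'E'
from h import *
def rect(P):
    r=cv2.minAreaRect(P.astype(np.float32)*1000);return np.round(r[0],1),np.round(r[1],1),round(r[2],1),cv2.boxPoints(r).round().tolist()
for n in("scene","top"):
    c=dict(np.load(n+"0.npz"));W=cloud(c);hsv=cv2.cvtColor(c["pixels"],cv2.COLOR_BGR2HSV)
    X,Y,Z=W[...,0],W[...,1],W[...,2]
    m=(abs(Z-.208)<.008)&(X>.4)&(X<1.1)&(hsv[...,1]>100)
    k,l,s,_=cv2.connectedComponentsWithStats(m.astype(np.uint8));i=1+s[1:,4].argmax();P=W[l==i]
    print(n,"board",s[i],rect(P[:,:2]),np.median(P[:,2]))
    m=(Z>.008)&(Z<.06)&(X>.3)&(X<.75)&(Y<-.1)&(Y>-.4)
    k,l,s,_=cv2.connectedComponentsWithStats(m.astype(np.uint8))
    for i in range(1,k):
        if s[i,4]>40:
            P=W[l==i];print("blob",s[i],P.min(0).round(3),P.max(0).round(3))
            t=P[P[:,2]>.037];
            if len(t)>8:print("  heel",rect(t[:,:2]),"all",rect(P[:,:2]))
    z0=Z[(X>.4)&(X<.7)&(abs(Z)<.01)];print("ctr",np.median(z0))
    m=(Z>.03)&(Z<.17)&(X>.4)&(X<1.)&(Y<.25)&(Y>-.2)&(hsv[...,0]<20)&(hsv[...,1]>120)
    if m.sum():
        P=W[m];print("front",len(P),P.min(0),P.max(0))
E
python3 m.py
python3 - <<'E'
import cv2
a=cv2.imread('pics/scene0.png')[130:290,230:460]
cv2.imwrite('pics/crop0.png',cv2.resize(a,None,fx=3.4,fy=3.4,interpolation=2))
E
```

```text
scene board [ 240  149   76   39 2171] (array([652.4, 111.2]), array([193.7, 196.6]), 4.6, [[548.0, 201.0], [564.0, 5.0], [757.0, 21.0], [741.0, 217.0]]) 0.20686042135240995
blob [414 208  19  20 314] [ 0.637 -0.309  0.008] [ 0.684 -0.26   0.054]
  heel (array([ 661.1, -284.6]), array([50. , 44.5]), 83.9, [[636.0, -307.0], [681.0, -312.0], [686.0, -262.0], [642.0, -257.0]]) all (array([ 660.2, -284.5]), array([50. , 46.5]), 83.9, [[634.0, -307.0], [681.0, -312.0], [686.0, -262.0], [640.0, -257.0]])
blob [408 251  34  28 525] [ 0.423 -0.28   0.008] [ 0.532 -0.218  0.044]
  heel (array([ 447.1, -257.4]), array([37. , 38.7]), 15.7, [[424.0, -244.0], [435.0, -281.0], [470.0, -271.0], [460.0, -234.0]]) all (array([ 478.1, -246.8]), array([105.5,  39.5]), 18.0, [[422.0, -244.0], [434.0, -282.0], [534.0, -249.0], [522.0, -212.0]])
ctr -0.0007381134629527025
front 1275 [0.59348135 0.07245599 0.03022594] [0.83786565 0.2469086  0.16926626]
top board [ 252  134   97   60 3572] (array([655.6,  72.1]), array([196.9, 270.5]), 2.9, [[551.0, 202.0], [564.0, -68.0], [761.0, -58.0], [747.0, 212.0]]) 0.20721426755814043
blob [374 258  15  27 293] [ 0.424 -0.282  0.008] [ 0.513 -0.221  0.054]
  heel (array([ 447.2, -259.4]), array([39.4, 38.4]), 15.9, [[423.0, -246.0], [434.0, -283.0], [471.0, -272.0], [461.0, -236.0]]) all (array([ 472.2, -251.8]), array([95.4, 38.9]), 17.2, [[421.0, -247.0], [432.0, -284.0], [524.0, -256.0], [512.0, -219.0]])
ctr -0.0006698701945524495
front 775 [ 0.57253524 -0.00978176  0.03025593] [0.84036269 0.24348027 0.16979994]
```

View pics/crop0.png

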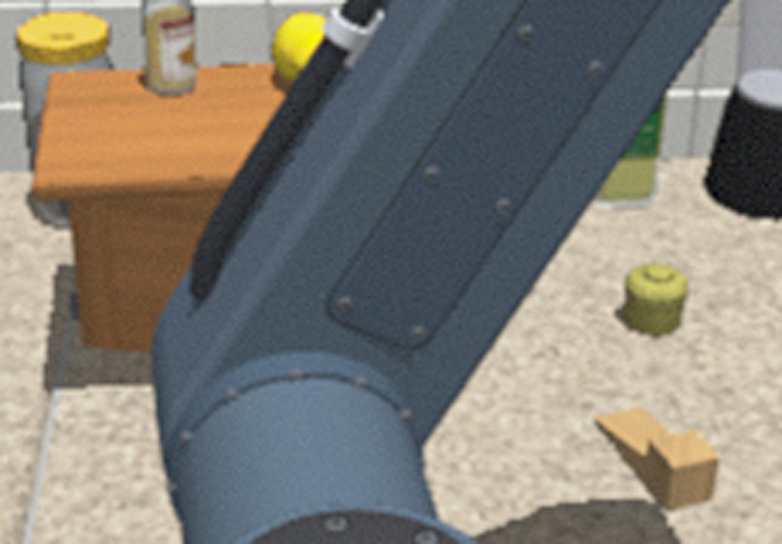

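The crop shows the wedge lying with its nose towards the cupboard, and the cupboard's left side is visible. Board and wedge sizes match the given ones: 270 mm wide and a 38 mm heel. The yaws are about 2.8° for the cupboard and about 16.5° for the wedge. Next I plan a grasp leaning 40°.

```bash
cat >> h.py <<'E'
def pose(heel,yaw,lean=0.7,g=.164):
    "tool rotation and TCP for grasp point 'heel', tool x along yaw, leaning"
    r=R.from_euler('z',yaw)*R.from_euler('x',np.pi)*R.from_euler('y',lean)
    return np.array(heel)-r.as_matrix()[:,2]*g,r
def row(p,r,base=None):
    o=get_obs();bp,br=base or (o["position"],R.from_quat(o["tool_rot"]))
    return np.r_[br.inv().apply(p-bp)/.04,(br.inv()*r).as_rotvec()].round(3).tolist()
E
python3 - <<'E'
from h import *
print(row(*pose([.447,-.258,.11],.288)), pose([.447,-.258,.11],.288)[0])
W=cloud(dict(np.load("top0.npz")));X,Y,Z=W[...,0],W[...,1],W[...,2]
m=(abs(Z-.207)<.006)&(X>.5)&(X<.78)&(Y>-.1)&(Y<.22)
P=W[m][:,:2];b=[]
for y in np.arange(-.05,.19,.01):
    s=P[abs(P[:,1]-y)<.005]
    if len(s)>5:b.append((y,s[:,0].min()))
b=np.array(b);print(b.round(3).tolist());print(np.polyfit(b[:,0],b[:,1],1))
E
```

```text
[6.099, -6.159, 4.225, -0.007, 0.7, 0.014] [ 0.34569968 -0.2880088   0.23543412]
[[-0.05, 0.585], [-0.04, 0.575], [-0.03, 0.561], [-0.02, 0.566], [-0.01, 0.565], [0.0, 0.563], [0.01, 0.56], [0.02, 0.563], [0.03, 0.561], [0.04, 0.56], [0.05, 0.562], [0.06, 0.561], [0.07, 0.561], [0.08, 0.56], [0.09, 0.557], [0.1, 0.558], [0.11, 0.558], [0.12, 0.557], [0.13, 0.557], [0.14, 0.554], [0.15, 0.555], [0.16, 0.553], [0.17, 0.555], [0.18, 0.552]]
[-0.08297273  0.5662089 ]
```

Emit:
move_arm([
  [[0.7, -0.7, 0.4, 0, 0.08, 0], [1.4, -1.4, 0.9, 0, 0.16, 0], [2.1, -2.1, 1.4, 0, 0.24, 0], [2.8, -2.8, 1.9, 0, 0.32, 0], [3.5, -3.5, 2.4, 0, 0.4, 0], [4.2, -4.2, 2.9, 0, 0.48, 0.005], [4.9, -4.9, 3.4, 0, 0.56, 0.01], [5.6, -5.6, 3.9, 0, 0.64, 0.01], [6.1, -6.15, 4.2, -0.007, 0.7, 0.014], [6.1, -6.15, 4.2, -0.007, 0.7, 0.014], [6.1, -6.15, 4.2, -0.007, 0.7, 0.014]],
], claw=-1)

```text
time: 1.48
position: [0.3461, -0.2899, 0.2368]
tool_rot: [0.93, 0.135, 0.339, -0.048]
ft_force: [0.8, -0.3, 0.5]
grip_width: 0.0866
grip_force: 0.0
```

```bash
python3 - <<'E'
from h import *
o=get_obs();print(o["time"],o["position"],o["q"].round(2),o["ft_force"])
r=R.from_quat(o["tool_rot"]).as_matrix();print(r.round(3).tolist(), o["position"]+.164*r[:,2])
p,rr=pose([.447,-.258,.027],.288);print(row(p,rr))
c=camera("top");cv2.imwrite("pics/top1.png",c["pixels"]);np.savez("top0.npz",**c)
c=camera("scene");cv2.imwrite("pics/scene1.png",c["pixels"]);np.savez("scene0.npz",**c)
E
python3 m.py
```

```text
1.475 [ 0.34609769 -0.28993911  0.23680205] [-1.13  0.66  2.11  1.29  0.72 -1.  ] [ 0.81069882 -0.32707324  0.49390095]
[[0.733, 0.283, 0.618], [0.219, -0.959, 0.18], [0.644, 0.003, -0.765]] [ 0.4474328  -0.26041766  0.11128042]
[-1.354, -0.056, 1.617, 0.003, 0.001, 0.001]
scene board [ 240  151   40   37 1046] (array([646.6, 159.5]), array([193.5,  96.3]), 3.6, [[547.0, 202.0], [553.0, 105.0], [746.0, 117.0], [740.0, 214.0]]) 0.20681792641519658
blob [414 208  19  13 179] [ 0.637 -0.311  0.021] [ 0.686 -0.26   0.054]
  heel (array([ 660.8, -285.1]), array([50.2, 47.4]), 83.8, [[635.0, -308.0], [682.0, -313.0], [687.0, -263.0], [640.0, -258.0]]) all (array([ 660.8, -285.1]), array([50.2, 47.4]), 83.8, [[635.0, -308.0], [682.0, -313.0], [687.0, -263.0], [640.0, -258.0]])
blob [407 253  35  26 496] [ 0.424 -0.281  0.008] [ 0.524 -0.215  0.044]
  heel (array([ 447.9, -258. ]), array([37.1, 39.2]), 18.4, [[424.0, -245.0], [437.0, -282.0], [472.0, -271.0], [459.0, -234.0]]) all (array([ 476.9, -247.8]), array([104. ,  40.3]), 18.4, [[421.0, -245.0], [434.0, -283.0], [533.0, -251.0], [520.0, -212.0]])
ctr -0.0006946941541681818
front 66 [0.61827295 0.16470521 0.08733515] [0.83837481 0.24700304 0.15394615]
top board [ 252  134   77   55 2526] (array([654.4, 100.2]), array([196.3, 213.1]), 3.8, [[549.0, 200.0], [564.0, -13.0], [759.0, 0.0], [745.0, 213.0]]) 0.2071842016965203
ctr -0.0005587071960547227
front 298 [0.59952427 0.08169559 0.03091977] [0.84401019 0.24376543 0.13471703]
```

View pics/scene1.png

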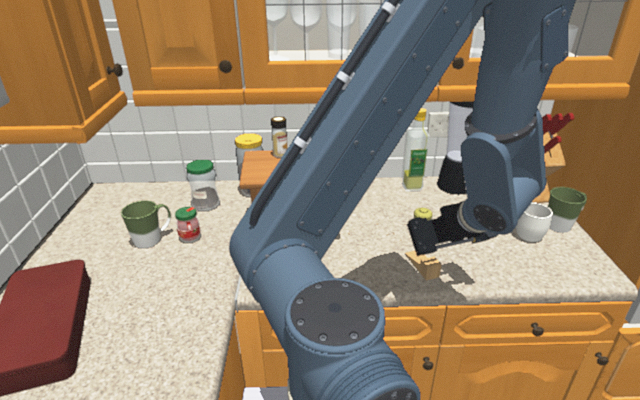

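The gripper is above the wedge at about (425,240), aligned and clear of the pot. I descend and grip.

Emit:
move_arm([
  [[-0.4, -0.02, 0.5, 0, 0, 0], [-0.8, -0.04, 1.0, 0, 0, 0], [-1.2, -0.05, 1.4, 0, 0, 0], [-1.35, -0.05, 1.61, 0, 0, 0], [-1.35, -0.05, 1.61, 0, 0, 0], [-1.35, -0.05, 1.61, 0, 0, 0]],
])

```text
time: 2.33
position: [0.3457, -0.2874, 0.1534]
tool_rot: [0.93, 0.135, 0.34, -0.048]
ft_force: [0.0, -0.2, 0.1]
grip_width: 0.0871
grip_force: 0.0
```

Emit:
move_arm([
  [[0, 0, 0, 0, 0, 0], [0, 0, 0, 0, 0, 0], [0, 0, 0, 0, 0, 0], [0, 0, 0, 0, 0, 0], [0, 0, 0, 0, 0, 0], [0, 0, 0, 0, 0, 0], [0, 0, 0, 0, 0, 0], [0, 0, 0, 0, 0, 0]],
], claw=1, squeeze=35)

```text
time: 3.32
position: [0.3456, -0.2871, 0.1527]
tool_rot: [0.93, 0.135, 0.339, -0.048]
ft_force: [0.4, -0.0, 0.2]
grip_width: 0.0376
grip_force: 35.0
```

Run:
```python
from h import *
o=get_obs();r=R.from_quat(o["tool_rot"]);g=o["position"]+.164*r.as_matrix()[:,2]
print(o["time"],g,o["ft_force"],o["grip_width"],o["grip_force"],r.as_matrix().round(3).tolist())
cup=np.array([.697,.074]);a=.05
for x,z in((-.25,.05),(-.25,.0)):
    h=cup+R.from_euler('z',a).as_matrix()[:2,:2]@[x,-.06]
    print(x,h,row(*pose([*h,.027+z],a)))
print(row(*pose([.447,-.258,.077],.288)))
```

```text
3.325 [ 0.4469633  -0.25732471  0.02723296] [ 0.37762799 -0.00863979  0.17287833] 0.037618203061059646 35.00107370016849 [[0.733, 0.284, 0.618], [0.218, -0.959, 0.182], [0.644, 0.002, -0.765]]
-0.25 [0.45031119 0.00158019] [2.331, -6.798, 0.322, -0.152, -0.0, 0.183]
-0.25 [0.45031119 0.00158019] [1.526, -6.8, 1.279, -0.152, -0.0, 0.183]
[0.799, 0.024, -0.954, 0.001, -0.0, 0.001]
```

Emit:
move_arm([
  [[0.27, 0, -0.32, 0, 0, 0], [0.53, 0, -0.64, 0, 0, 0], [0.8, 0, -0.95, 0, 0, 0], [0.95, -0.7, -0.83, -0.015, 0, 0.02], [1.15, -1.5, -0.67, -0.03, 0, 0.04], [1.35, -2.3, -0.5, -0.05, 0, 0.06], [1.55, -3.1, -0.33, -0.07, 0, 0.08], [1.7, -3.9, -0.18, -0.09, 0, 0.105], [1.88, -4.7, -0.05, -0.11, 0, 0.13], [2.05, -5.5, 0.1, -0.125, 0, 0.15], [2.2, -6.2, 0.22, -0.14, 0, 0.17], [2.33, -6.8, 0.32, -0.152, 0, 0.183]],
])

```text
time: 4.82
position: [0.3694, -0.0035, 0.206]
tool_rot: [0.942, 0.024, 0.336, -0.009]
ft_force: [-0.1, 0.0, -0.9]
grip_width: 0.0376
grip_force: 35.0
```

Emit:
move_arm([
  [[0, 0, 0, 0, 0, 0], [0, 0, 0, 0, 0, 0], [0, 0, 0, 0, 0, 0]],
])

```text
time: 5.2
position: [0.3693, -0.0055, 0.2061]
tool_rot: [0.942, 0.023, 0.336, -0.009]
ft_force: [0.1, -0.9, -0.3]
grip_width: 0.0377
grip_force: 35.0
```

```bash
python3 - <<'E'
from h import *
o=get_obs();r=R.from_quat(o["tool_rot"]);g=o["position"]+.164*r.as_matrix()[:,2]
print(o["time"],g,o["q"].round(2),o["ft_force"],o["grip_width"],o["grip_force"],r.as_matrix().round(3).tolist())
for n in("scene","top"):
    c=camera(n);cv2.imwrite(f"pics/{n}2.png",c["pixels"]);np.savez(n+"0.npz",**c)
a=[cv2.imread(f"pics/{n}2.png") for n in("scene","top")]
b=np.hstack([cv2.resize(a[0][120:320,200:400],None,fx=2,fy=2),cv2.resize(a[1][120:320,220:420],None,fx=2,fy=2)])
cv2.imwrite("pics/both2.png",b)
E
python3 m.py
```

```text
5.2 [ 4.73005880e-01 -4.10494532e-04  7.91046664e-02] [-0.42  0.81  2.44  2.72  0.79 -1.64] [ 0.0665156  -0.89653586 -0.31924907] 0.03770881314602628 35.00033056128814 [[0.773, 0.048, 0.632], [0.037, -0.999, 0.031], [0.633, -0.001, -0.774]]
scene board [ 311  149   38   35 1050] (array([654.8, -13.7]), array([182.4,  92. ]), 2.2, [[562.0, 29.0], [565.0, -63.0], [748.0, -56.0], [744.0, 36.0]]) 0.2068733060833225
blob [414 208  19  20 311] [ 0.636 -0.311  0.008] [ 0.685 -0.259  0.053]
  heel (array([ 660.4, -284.9]), array([47.4, 51.5]), 4.6, [[635.0, -261.0], [639.0, -312.0], [686.0, -309.0], [682.0, -257.0]]) all (array([ 659.7, -284.9]), array([48.9, 51.5]), 4.6, [[633.0, -261.0], [637.0, -313.0], [686.0, -309.0], [682.0, -257.0]])
ctr -0.0006794315762110081
front 1037 [ 0.58974992 -0.04026851  0.0301847 ] [0.71294519 0.16096595 0.16999877]
top board [323 149  26  48 349] (array([659.4, -55.3]), array([ 38.7, 192.4]), 84.8, [[562.0, -66.0], [753.0, -83.0], [757.0, -45.0], [565.0, -27.0]]) 0.20694241403406344
blob [397 214  17  19 238] [ 0.637 -0.313  0.008] [ 0.691 -0.262  0.059]
  heel (array([ 662.5, -286.6]), array([52.6, 49.4]), 8.8, [[633.0, -266.0], [640.0, -315.0], [692.0, -307.0], [685.0, -258.0]]) all (array([ 662.5, -286.7]), array([50.2, 51.7]), 42.1, [[626.0, -284.0], [661.0, -323.0], [698.0, -289.0], [664.0, -251.0]])
ctr -0.0005182063420983232
front 220 [ 0.54719842 -0.04803031  0.03003414] [0.68062677 0.17164347 0.16953726]
```

View pics/both2.png

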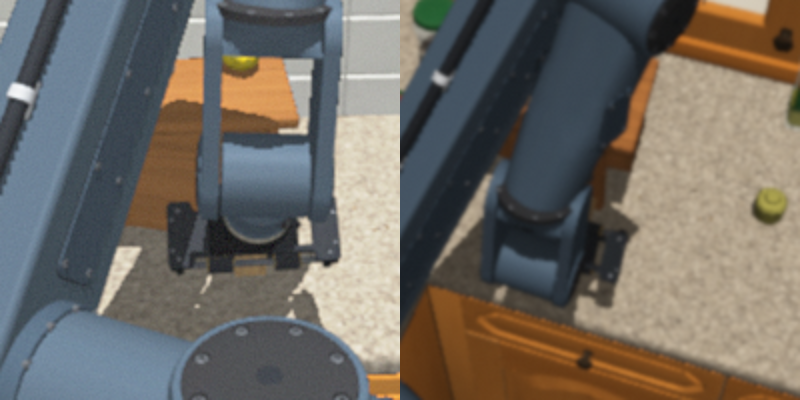

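The scene crop shows the wedge held flat in front of the door. Joint 3 is at its 2.44 limit because the pose is too close in. I'll fit a small kinematic model to see the final pose and the best way in.

```bash
cat > k.py <<'E'
from h import *
from scipy.optimize import least_squares
def fk(q,p):
    h,L1,L2,d6,off,e=p
    A=R.from_euler('z',q[0]);f=lambda t:np.array([np.sin(t),0,np.cos(t)])
    t=q[1]+q[2]
    w=np.array([0,off,h])+L1*f(q[1])+L2*f(t)+e*f(t-np.pi/2)
    F=A*R.from_euler('y',t)*R.from_euler('z',q[3])*R.from_euler('y',q[4])*R.from_euler('z',q[5])
    return A.apply(w)+d6*F.as_matrix()[:,2],F
S=[([-1.4465,.52838,1.43381,0,1.1814,-.1785],[.18635,-.59624,.40385]),([-1.13,.66,2.11,1.29,.72,-1.],[.3461,-.28994,.2368])]
o=get_obs();S.append((o["q"],o["position"]))
if __name__=="__main__":
    s=least_squares(lambda p:np.concatenate([(fk(q,p)[0]-x) for q,x in S]),[.3,.45,.42,.1,.1,0])
    print(s.x.round(4),s.fun.round(4));p=s.x
    print(fk(o["q"],p)[1].as_matrix().round(3).tolist());F0=fk(o["q"],p)[1].inv()*R.from_quat(o["tool_rot"]);print(F0.as_rotvec())
    np.save("p.npy",p)
    lo=np.array([-3.08,-.75,.22,-1.43,0,-2.85]);hi=np.array([3.08,2.2,2.44,4.57,2.65,2.85])
    cup=np.array([.697,.074]);a=.05;c=R.from_euler('z',a).as_matrix()[:2,:2]
    for lean in(.55,.7):
      q0=o["q"]
      for x in(-.22,-.19,-.16,-.14,-.12,-.10):
        P,r=pose([*(cup+c@[x,-.06]),.027],a,lean)
        T=(r*F0.inv())
        g=lambda q:np.r_[fk(q,p)[0]-P,(fk(q,p)[1].inv()*T).as_rotvec()*.3]
        b=min((least_squares(g,np.clip(z,lo+.01,hi-.01),bounds=(lo,hi)) for z in(q0,[-.3,.8,1.8,.3,.5,0],[-.3,.8,2.2,2.8,.3,-1.7])),key=lambda s:s.cost)
        q0=b.x;print(lean,x,b.x.round(2),round(b.cost**.5,4))
E
python3 k.py
```

```text
[ 0.2739  0.588   0.3919  0.1232  0.1111 -0.1138] [ 0.0001 -0.0002 -0.0001 -0.0004  0.0004  0.0006  0.0002 -0.     -0.0005]
[[-0.048, 0.773, 0.632], [0.999, 0.037, 0.031], [0.001, 0.633, -0.774]]
[-6.16573867e-17  3.62237147e-16  1.57079633e+00]
0.55 -0.22 [-0.36  0.86  2.33  2.77  0.6  -1.61] 0.0
0.55 -0.19 [-0.32  0.83  2.25  2.73  0.5  -1.53] 0.0
0.55 -0.16 [-0.29  0.82  2.18  2.69  0.41 -1.45] 0.0
0.55 -0.14 [-0.28  0.81  2.12  2.65  0.36 -1.39] 0.0
0.55 -0.12 [-0.26  0.81  2.07  2.6   0.31 -1.31] 0.0
0.55 -0.1 [-0.25  0.81  2.02  2.53  0.27 -1.23] 0.0
0.7 -0.22 [-0.41  1.01  2.43  2.79  0.97 -1.73] 0.0
0.7 -0.19 [-0.36  0.95  2.35  2.79  0.84 -1.65] 0.0
0.7 -0.16 [-0.33  0.91  2.26  2.78  0.73 -1.59] 0.0
0.7 -0.14 [-0.31  0.89  2.21  2.77  0.67 -1.55] 0.0
0.7 -0.12 [-0.29  0.88  2.16  2.76  0.61 -1.51] 0.0
0.7 -0.1 [-0.27  0.87  2.11  2.74  0.55 -1.48] 0.0
```

Run:
```python
from h import *
for n in("scene","top"):
    W=cloud(dict(np.load(n+"0.npz")));P=W.reshape(-1,3)
    P=P[(P[:,0]>.2)&(P[:,0]<.56)&(abs(P[:,1]+.0)<.12)]
    for z in np.arange(.06,.8,.04):
        s=P[abs(P[:,2]-z)<.01]
        if len(s)>5:print(n,round(z,2),len(s),"x",s[:,0].min().round(3),np.median(s[:,0]).round(3),s[:,0].max().round(3),"y",s[:,1].min().round(3),s[:,1].max().round(3))
```

```text
scene 0.06 77 x 0.452 0.456 0.46 y -0.021 0.015
scene 0.1 65 x 0.395 0.404 0.41 y -0.091 0.08
scene 0.14 623 x 0.377 0.399 0.434 y -0.1 0.089
scene 0.18 315 x 0.339 0.352 0.445 y -0.096 0.09
scene 0.22 134 x 0.306 0.32 0.404 y -0.044 0.031
scene 0.26 73 x 0.265 0.289 0.297 y -0.061 0.015
scene 0.3 622 x 0.247 0.254 0.271 y -0.07 0.05
scene 0.34 931 x 0.2 0.275 0.331 y -0.068 0.099
scene 0.38 415 x 0.2 0.259 0.338 y -0.07 0.097
scene 0.42 622 x 0.2 0.265 0.289 y -0.072 0.097
scene 0.46 1491 x 0.2 0.27 0.328 y -0.073 0.099
scene 0.5 1780 x 0.206 0.288 0.361 y -0.081 0.12
scene 0.54 2077 x 0.242 0.31 0.394 y -0.102 0.12
scene 0.58 2125 x 0.279 0.333 0.399 y -0.103 0.12
scene 0.62 2140 x 0.319 0.359 0.441 y -0.12 0.12
top 0.06 14 x 0.522 0.542 0.557 y -0.019 -0.011
top 0.14 197 x 0.388 0.407 0.553 y -0.101 -0.009
top 0.18 26 x 0.434 0.442 0.45 y -0.098 -0.058
top 0.3 186 x 0.248 0.254 0.342 y -0.073 0.042
top 0.34 630 x 0.201 0.283 0.334 y -0.073 0.098
top 0.38 185 x 0.2 0.26 0.338 y -0.072 0.098
top 0.42 261 x 0.2 0.265 0.339 y -0.074 0.097
top 0.46 793 x 0.2 0.276 0.332 y -0.075 0.098
top 0.5 796 x 0.203 0.288 0.362 y -0.08 0.12
top 0.54 977 x 0.236 0.311 0.385 y -0.102 0.12
top 0.58 1054 x 0.275 0.333 0.416 y -0.106 0.119
top 0.62 1146 x 0.309 0.359 0.431 y -0.114 0.119
top 0.66 1048 x 0.355 0.385 0.424 y -0.12 0.101
top 0.7 1151 x 0.367 0.415 0.523 y -0.12 0.083
top 0.74 10 x 0.465 0.476 0.491 y -0.015 0.052
```

Run:
```python
from h import *
o=get_obs();b=(o["position"],R.from_quat(o["tool_rot"]));g=b[0]+.164*b[1].as_matrix()[:,2]
p,r=pose(g+[.005,0,-.025],.05);print(row(p,r,b))
```

```text
[-0.359, 0.008, 0.563, 0.0, 0.015, -0.002]
```

Emit:
move_arm([
  [[-0.12, 0.0, 0.18, 0, 0, 0], [-0.24, 0.0, 0.37, 0, 0, 0], [-0.36, 0.0, 0.56, 0, 0, 0], [-0.36, 0.0, 0.56, 0, 0, 0]],
])

```text
time: 5.8
position: [0.3723, -0.0043, 0.1786]
tool_rot: [0.942, 0.024, 0.335, -0.009]
ft_force: [-0.5, 0.2, -1.1]
grip_width: 0.0377
grip_force: 35.0
```

```bash
cat > st.py <<'E'
from h import *
import sys
cup=np.array([.697,.074,0]);A=R.from_euler('z',.05)
o=get_obs();b=(o["position"],R.from_quat(o["tool_rot"]));g=b[0]+.164*b[1].as_matrix()[:,2]
print(round(o["time"],2),"g",g.round(4),"cup",A.inv().apply(g-cup).round(4),"q",o["q"].round(2),"F",o["ft_force"].round(1),"M",o["moment"].round(2),o["grip_width"],"R",b[1].as_matrix().round(3).tolist())
for s in sys.argv[1:]:
    x,z=map(float,s.split(","));p,r=pose(A.apply([x,-.06,0])+cup+[0,0,z],.05,.69);print(s,row(p,r,b))
E
python3 st.py=-1 2>/dev/null; python3 st.py -- 2>/dev/null; python3 - <<'E'
E
sed -i 's/sys.argv\[1:\]/sys.argv[2:]/' st.py; python3 st.py x -0.22,0.0275 -0.21,0.0275 -0.15,0.0275
```

```text
5.8 g [0.4757 0.0012 0.0515] cup [-0.2246 -0.0617  0.0515] q [-0.41  0.91  2.44  2.76  0.87 -1.69] F [-0.5  0.2 -1.1] M [-0.03  0.46  0.01] 0.03765204988151006 R [[0.774, 0.051, 0.631], [0.038, -0.999, 0.033], [0.632, -0.002, -0.775]]
5.8 g [0.4757 0.0012 0.0515] cup [-0.2246 -0.0617  0.0515] q [-0.41  0.91  2.44  2.76  0.87 -1.69] F [-0.5  0.2 -1.1] M [-0.03  0.46  0.01] 0.03765204988151006 R [[0.774, 0.051, 0.631], [0.038, -0.999, 0.033], [0.632, -0.002, -0.775]]
-0.22,0.0275 [-0.315, -0.048, 0.538, -0.002, 0.006, -0.001]
-0.21,0.0275 [-0.121, -0.048, 0.696, -0.002, 0.006, -0.001]
-0.15,0.0275 [1.042, -0.047, 1.644, -0.002, 0.006, -0.001]
```

Emit:
move_arm([
  [[-0.1, -0.02, 0.18, 0, 0, 0], [-0.2, -0.03, 0.36, 0, 0, 0], [-0.3, -0.04, 0.53, 0, 0, 0], [-0.3, -0.04, 0.53, 0, 0, 0]],
])

```text
time: 6.3
position: [0.3764, -0.0024, 0.1551]
tool_rot: [0.942, 0.024, 0.336, -0.009]
ft_force: [-0.5, -0.6, -1.2]
grip_width: 0.0374
grip_force: 35.0
```

```bash
python3 st.py x -0.22,0.0275 -0.19,0.0275 -0.15,0.0275
```

```text
6.3 g [0.4801 0.003  0.0282] cup [-0.2202 -0.06    0.0282] q [-0.4   0.99  2.42  2.79  0.93 -1.71] F [-0.5 -0.6 -1.2] M [ 0.02  0.44 -0.07] 0.03741212416623637 R [[0.773, 0.051, 0.632], [0.038, -0.999, 0.033], [0.633, -0.001, -0.774]]
-0.22,0.0275 [-0.026, -0.007, 0.016, -0.002, 0.005, -0.0]
-0.19,0.0275 [0.555, -0.006, 0.491, -0.002, 0.005, -0.0]
-0.15,0.0275 [1.329, -0.005, 1.124, -0.002, 0.005, -0.0]
```

Emit:
move_arm([
  [[0.13, 0, 0.11, 0, 0, 0], [0.27, 0, 0.22, 0, 0, 0], [0.4, 0, 0.34, 0, 0, 0], [0.53, 0, 0.45, 0, 0, 0], [0.67, 0, 0.56, 0, 0, 0], [0.8, 0, 0.67, 0, 0, 0], [0.93, 0, 0.79, 0, 0, 0], [1.07, 0, 0.9, 0, 0, 0], [1.2, 0, 1.01, 0, 0, 0], [1.33, 0, 1.12, 0, 0, 0], [1.33, 0, 1.12, 0, 0, 0]],
])

```text
time: 7.68
position: [0.4466, 0.001, 0.1547]
tool_rot: [0.941, 0.024, 0.337, -0.009]
ft_force: [0.2, 0.0, -0.9]
grip_width: 0.0376
grip_force: 35.0
```

```bash
python3 st.py x -0.14,0.0275 -0.13,0.0275 -0.12,0.0275
```

```text
7.67 g [0.5505 0.0063 0.0279] cup [-0.1497 -0.0602  0.0279] q [-0.31  0.89  2.23  2.77  0.67 -1.56] F [ 0.2  0.  -0.9] M [-0.07  0.42 -0.02] 0.03760438701768529 R [[0.772, 0.051, 0.634], [0.039, -0.999, 0.033], [0.634, -0.0, -0.773]]
-0.14,0.0275 [0.169, -0.01, 0.162, -0.001, 0.003, 0.001]
-0.13,0.0275 [0.362, -0.01, 0.32, -0.001, 0.003, 0.001]
-0.12,0.0275 [0.555, -0.01, 0.479, -0.001, 0.003, 0.001]
```

```bash
cat > d.py <<'E'
from h import *
import sys
cup=np.array([.697,.074,0]);A=R.from_euler('z',.05)
for n in("scene","top"):
    c=camera(n);cv2.imwrite(f"pics/{n}{sys.argv[1]}.png",c["pixels"])
    W=cloud(c);hsv=cv2.cvtColor(c["pixels"],cv2.COLOR_BGR2HSV)
    P=A.inv().apply(W.reshape(-1,3)-cup);m=((hsv[...,0]<22)&(hsv[...,1]>110)).ravel()
    m&=(P[:,0]>-.135)&(P[:,0]<-.03)&(abs(P[:,1])<.125)&(P[:,2]>.03)&(P[:,2]<.165)
    Q=P[m];print(n,len(Q))
    for y in np.arange(-.12,.121,.02):
        s=Q[abs(Q[:,1]-y)<.01]
        if len(s)>4:print("  y",round(y,2),len(s),"x med",np.median(s[:,0]).round(4))
E
python3 d.py 3; python3 -c "
import cv2
a=cv2.imread('pics/scene3.png')[130:290,230:400];cv2.imwrite('pics/c3.png',cv2.resize(a,None,fx=3.5,fy=3.5,interpolation=2))"
```

```text
scene 1488
  y -0.12 8 x med -0.0441
  y -0.1 14 x med -0.0468
  y -0.08 27 x med -0.09
  y -0.06 31 x med -0.0874
  y -0.04 26 x med -0.0853
  y 0.0 147 x med -0.0765
  y 0.02 249 x med -0.0744
  y 0.04 273 x med -0.0719
  y 0.06 299 x med -0.0695
  y 0.08 270 x med -0.0672
  y 0.1 132 x med -0.0664
  y 0.12 11 x med -0.0642
top 274
  y -0.12 18 x med -0.0446
  y -0.1 79 x med -0.0905
  y -0.08 70 x med -0.0901
  y -0.06 16 x med -0.0847
  y 0.08 23 x med -0.0659
  y 0.1 53 x med -0.0653
  y 0.12 15 x med -0.064
```

View pics/c3.png

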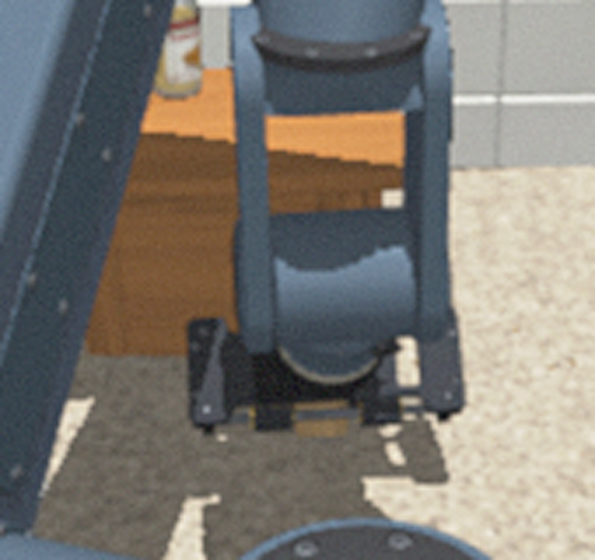

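The crop shows the gripper at the door foot, at about (325,420). The depth profile gives a door angle of about 0.13 rad, down from 0.28, and it rests on the wedge slope as predicted. I continue in.

Emit:
move_arm([
  [[0.1, 0, 0.09, 0, 0, 0], [0.2, 0, 0.18, 0, 0, 0], [0.3, 0, 0.27, 0, 0, 0], [0.4, 0, 0.35, 0, 0, 0], [0.48, 0, 0.41, 0, 0, 0], [0.48, 0, 0.41, 0, 0, 0]],
])

```text
time: 8.52
position: [0.4704, 0.0026, 0.1544]
tool_rot: [0.942, 0.024, 0.335, -0.009]
ft_force: [-4.2, -0.2, 3.6]
grip_width: 0.0377
grip_force: 35.0
```

```bash
python3 st.py x -0.12,0.0275 -0.115,0.0275 -0.11,0.0275; python3 d.py 4
```

```text
8.53 g [0.5739 0.0081 0.0273] cup [-0.1262 -0.0597  0.0273] q [-0.29  0.88  2.17  2.75  0.59 -1.51] F [-4.2 -0.2  3.6] M [-0.03  0.26  0.03] 0.037678079619800915 R [[0.774, 0.051, 0.631], [0.039, -0.999, 0.033], [0.632, -0.001, -0.775]]
-0.12,0.0275 [0.099, 0.001, 0.095, -0.002, 0.006, 0.0]
-0.115,0.0275 [0.196, 0.001, 0.174, -0.002, 0.006, 0.0]
-0.11,0.0275 [0.293, 0.002, 0.253, -0.002, 0.006, 0.0]
scene 1387
  y 0.0 115 x med -0.0629
  y 0.02 208 x med -0.0629
  y 0.04 251 x med -0.0625
  y 0.06 281 x med -0.0622
  y 0.08 279 x med -0.0626
  y 0.1 218 x med -0.0641
  y 0.12 35 x med -0.0629
top 226
  y -0.12 19 x med -0.0444
  y -0.1 58 x med -0.0665
  y -0.08 63 x med -0.0672
  y -0.06 28 x med -0.0651
  y 0.08 6 x med -0.0635
  y 0.1 37 x med -0.0627
  y 0.12 15 x med -0.061
```

Emit:
move_arm([
  [[0.04, 0, 0.03, 0, 0, 0], [0.08, 0, 0.06, 0, 0, 0], [0.08, 0, 0.06, 0, 0, 0]],
])

```text
time: 9.0
position: [0.4741, 0.0028, 0.1545]
tool_rot: [0.942, 0.024, 0.335, -0.009]
ft_force: [-6.3, -0.3, 3.7]
grip_width: 0.0375
grip_force: 35.0
```

Emit:
move_arm([
  [[0.04, 0, 0.03, 0, 0, 0], [0.08, 0, 0.06, 0, 0, 0], [0.08, 0, 0.06, 0, 0, 0]],
])

```text
time: 9.38
position: [0.4771, 0.0032, 0.1547]
tool_rot: [0.942, 0.023, 0.334, -0.009]
ft_force: [-10.4, -0.7, 6.3]
grip_width: 0.0378
grip_force: 35.0
```

```bash
python3 st.py x
```

```text
9.38 g [0.5802 0.0086 0.0273] cup [-0.1199 -0.0595  0.0273] q [-0.28  0.87  2.15  2.74  0.57 -1.49] F [-10.4  -0.7   6.3] M [-0.27  0.44 -0.07] 0.03784704027716807 R [[0.776, 0.05, 0.629], [0.038, -0.999, 0.033], [0.63, -0.002, -0.777]]
```

Emit:
move_arm([
  [[0.04, 0, 0.03, 0, 0, 0], [0.08, 0, 0.055, 0, 0, 0], [0.08, 0, 0.055, 0, 0, 0]],
])

```text
time: 9.75
position: [0.4797, 0.0036, 0.155]
tool_rot: [0.943, 0.023, 0.332, -0.01]
ft_force: [-13.7, -0.5, 9.5]
grip_width: 0.0381
grip_force: 35.0
```

Emit:
move_arm([
  [[0.03, 0, 0.02, 0, 0, 0], [0.06, 0, 0.04, 0, 0, 0], [0.06, 0, 0.04, 0, 0, 0]],
])

```text
time: 10.12
position: [0.482, 0.0039, 0.1551]
tool_rot: [0.943, 0.023, 0.332, -0.01]
ft_force: [-13.3, -2.1, 10.6]
grip_width: 0.0375
grip_force: 35.0
```

```bash
python3 st.py x; python3 d.py 5
```

```text
10.12 g [0.5845 0.0094 0.0272] cup [-0.1156 -0.0589  0.0272] q [-0.28  0.87  2.14  2.74  0.55 -1.48] F [-13.3  -2.1  10.6] M [-0.24  0.79 -0.07] 0.03754353138415203 R [[0.779, 0.05, 0.625], [0.038, -0.999, 0.034], [0.626, -0.003, -0.78]]
scene 1388
  y 0.0 94 x med -0.0592
  y 0.02 184 x med -0.0599
  y 0.04 242 x med -0.0602
  y 0.06 279 x med -0.0606
  y 0.08 280 x med -0.0612
  y 0.1 253 x med -0.0628
  y 0.12 55 x med -0.0619
top 190
  y -0.12 20 x med -0.045
  y -0.1 46 x med -0.0605
  y -0.08 58 x med -0.0607
  y -0.06 25 x med -0.0585
  y 0.1 24 x med -0.0608
  y 0.12 16 x med -0.0603
```

Emit:
move_arm([
  [[0.04, 0, 0.02, 0, 0, 0], [0.08, 0, 0.05, 0, 0, 0], [0.08, 0, 0.05, 0, 0, 0]],
])

```text
time: 10.6
position: [0.4855, 0.0041, 0.1553]
tool_rot: [0.943, 0.023, 0.331, -0.01]
ft_force: [-13.9, -0.5, 8.3]
grip_width: 0.0378
grip_force: 35.0
```

Emit:
move_arm([
  [[0.03, 0, 0.015, 0, 0, 0], [0.06, 0, 0.035, 0, 0, 0], [0.06, 0, 0.035, 0, 0, 0]],
])

```text
time: 10.98
position: [0.488, 0.0043, 0.1555]
tool_rot: [0.944, 0.023, 0.33, -0.01]
ft_force: [-14.7, -0.4, 7.7]
grip_width: 0.0375
grip_force: 35.0
```

```bash
python3 st.py x; python3 d.py 6
```

```text
10.97 g [0.5901 0.0099 0.0273] cup [-0.11   -0.0587  0.0273] q [-0.27  0.86  2.12  2.73  0.52 -1.46] F [-14.7  -0.4   7.7] M [-0.23  1.14 -0.09] 0.037541749933727754 R [[0.781, 0.051, 0.623], [0.038, -0.999, 0.034], [0.623, -0.003, -0.782]]
scene 1396
  y 0.0 91 x med -0.0594
  y 0.02 179 x med -0.0597
  y 0.04 236 x med -0.0602
  y 0.06 279 x med -0.0606
  y 0.08 285 x med -0.0614
  y 0.1 260 x med -0.0631
  y 0.12 66 x med -0.063
top 184
  y -0.12 19 x med -0.0433
  y -0.1 53 x med -0.0593
  y -0.08 58 x med -0.0609
  y -0.06 19 x med -0.059
  y 0.1 21 x med -0.0631
  y 0.12 14 x med -0.0616
```

Emit:
move_arm([
  [[0, 0, 0, 0, 0, 0], [0, 0, 0, 0, 0, 0], [0, 0, 0, 0, 0, 0], [0, 0, 0, 0, 0, 0], [0, 0, 0, 0, 0, 0], [0, 0, 0, 0, 0, 0]],
], claw=-1)

```text
time: 11.82
position: [0.4922, 0.0034, 0.156]
tool_rot: [0.942, 0.024, 0.336, -0.009]
ft_force: [-0.4, 0.4, -0.1]
grip_width: 0.0847
grip_force: 0.0
```

```bash
python3 st.py x; python3 d.py 7
```

```text
11.82 g [0.5958 0.0088 0.029 ] cup [-0.1043 -0.0601  0.029 ] q [-0.27  0.86  2.11  2.73  0.53 -1.46] F [-0.4  0.4 -0.1] M [-0.03  0.39  0.02] 0.08468687643902108 R [[0.773, 0.05, 0.632], [0.038, -0.999, 0.033], [0.633, -0.001, -0.774]]
scene 1384
  y 0.0 90 x med -0.0596
  y 0.02 165 x med -0.0597
  y 0.04 239 x med -0.0597
  y 0.06 280 x med -0.0605
  y 0.08 282 x med -0.0612
  y 0.1 266 x med -0.0632
  y 0.12 62 x med -0.0623
top 174
  y -0.12 20 x med -0.0444
  y -0.1 45 x med -0.0602
  y -0.08 56 x med -0.0607
  y -0.06 16 x med -0.0568
  y 0.1 23 x med -0.0622
  y 0.12 14 x med -0.0622
```

Emit:
move_arm([
  [[0, 0, -0.2, 0, 0, 0], [0, 0, -0.5, 0, 0, 0], [0, 0, -0.9, 0, 0, 0], [0, 0, -1.3, 0, 0, 0], [0, 0, -1.7, 0, 0, 0], [0, 0, -2.1, 0, 0, 0], [0, 0.4, -2.4, 0, 0, 0], [0, 1.2, -2.6, 0, 0, 0], [0, 2.2, -2.6, 0, 0, 0], [0, 3.2, -2.6, 0, 0, 0], [0, 4.2, -2.6, 0, 0, 0], [0, 5.2, -2.6, 0, 0, 0]],
])

```text
time: 13.42
position: [0.4363, -0.209, 0.2369]
tool_rot: [0.942, 0.023, 0.336, -0.009]
ft_force: [0.2, 0.2, 1.3]
grip_width: 0.0867
grip_force: 0.0
```

```bash
python3 st.py x; python3 d.py 8; sed -e 's/camera(n)/camera(n)/' h.py >/dev/null
python3 - <<'E'
from h import *
A=R.from_euler('z',.05);cup=np.array([.697,.074,0])
c=camera("scene");W=cloud(c);P=A.inv().apply(W.reshape(-1,3)-cup)
m=(P[:,0]<-.075)&(P[:,0]>-.17)&(abs(P[:,1]+.06)<.04)&(P[:,2]>.01)&(P[:,2]<.06)
Q=P[m];t=Q[Q[:,2]>.037];print(len(Q),len(t))
if len(t)>5:
    print(t.min(0),t.max(0),np.median(t,0),cv2.minAreaRect((t[:,:2]*1000).astype(np.float32)))
    for x in np.arange(-.13,-.085,.005):
        s=t[abs(t[:,0]-x)<.0025]
        if len(s):print(x.round(3),np.median(s[:,2]).round(4))
a=c["pixels"][130:290,230:460];cv2.imwrite('pics/c8.png',cv2.resize(a,None,fx=3.4,fy=3.4,interpolation=2))
E
```

```text
13.43 g [ 0.5399 -0.2037  0.1099] cup [-0.1708 -0.2695  0.1099] q [-0.81  0.66  2.1   1.77  0.51 -0.95] F [0.2 0.2 1.3] M [ 0.04  0.3  -0.06] 0.08674044203876108 R [[0.773, 0.05, 0.632], [0.038, -0.999, 0.032], [0.633, -0.001, -0.774]]
scene 830
  y -0.12 59 x med -0.0446
  y -0.1 196 x med -0.0599
  y -0.08 222 x med -0.0609
  y -0.06 230 x med -0.0597
  y -0.04 109 x med -0.0607
  y -0.02 14 x med -0.0624
top 297
  y -0.12 19 x med -0.0433
  y -0.1 53 x med -0.0602
  y -0.08 97 x med -0.0628
  y -0.06 102 x med -0.0992
  y -0.04 26 x med -0.1078
238 117
[-0.1297949  -0.07869494  0.03716434] [-0.09484919 -0.04087368  0.04479006] [-0.11442812 -0.05930334  0.04098039] ((-112.84591674804688, -60.352073669433594), (37.2920036315918, 35.16585159301758), 86.76629638671875)
-0.13 0.0389
-0.125 0.0399
-0.12 0.0411
-0.115 0.0412
-0.11 0.042
-0.105 0.0413
-0.1 0.0416
-0.095 0.0403
```

View pics/c8.png

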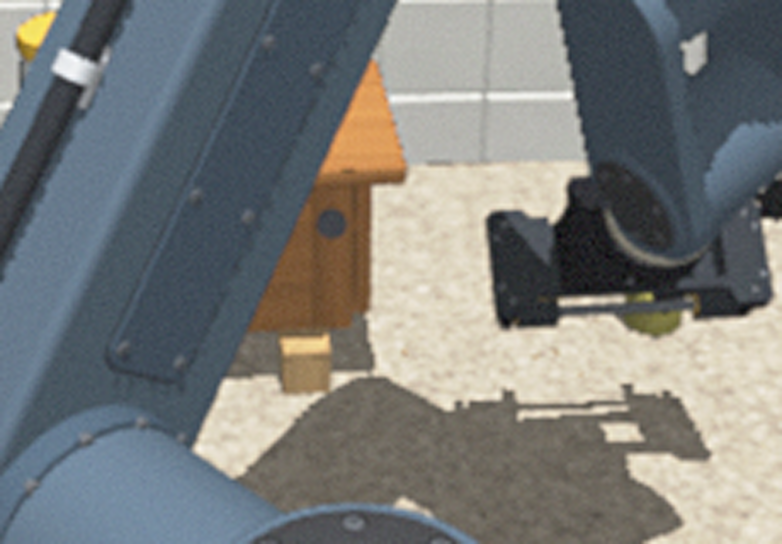

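The crop shows the wedge heel at (305,362), seated flat under the shut door in its free half, with the knob at (330,222). The pot is untouched and the gripper is clear. The nose is about 39 mm behind the door face, which means roughly 2 mm of lift. The push force of about 14 N agrees with that.

```bash
python3 -c "
from rig import *
print(hand_in())"
```

```text
the job is handed in; nothing more can be done
None
```

The door is shut and stayed shut after I let go, with the wedge jammed flat under its free half and the door lifted about 2 mm by estimate. The robot never went near the jar, the pot or the things on top of the cupboard, and the job is handed in at about 13.5 s, but no verdict came back.

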